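# Hold a vial rack in the corner of an autosampler tray

### The job

Push the autosampler's red emergency stop all the way in (it stays in) before you move the rack. Then lift the rack of green-capped amber vials onto the sampler's aluminium tray, red-marked corner towards the tray's stops, slide it into the corner and press it firmly but without ramming it, with about 10 N on each, against the side stops and the end stop at once, flat and square. Finish while still holding it pressed there, so that I can tighten the clamps; keep the rack level and leave everything else where it stands.

Things in the scene. Friction and masses are not known exactly. Their poses are not given: they have to be found in the camera images.
- sampler: Fixed open-bed autosampler. Origin under the centre of its bed, on the bench; x to its back, y to its left. White bed 400 (x) by 460 (y) mm, top at z 30 mm. On it: aluminium tray plate, x -150 to 15, y -212 to 12 mm, top at z 38 mm, with stops and two clamps; a grey rail 142 mm high along the back (x over 130 mm); emergency stop front left; wash station 58 mm high at (0, 170) mm.
- nest_corner (a point): The seating corner: point of the tray's top where the planes of the side stops and of the end stop meet, at (-20, -20, 38) mm in the sampler's frame; axes as the sampler's. The seated rack lies on its -x, -y side.
- side_clamp (a point): Tip of the retracted screw clamp on the tray that points along the sampler's +x to the side stops: block 22 mm wide, 20 mm high over the tray, reaching 48 mm back from here. It leaves 32 mm free beside the seated rack.
- end_clamp (a point): Tip of the retracted screw clamp on the tray that points along the sampler's +y to the end stop: block 22 mm wide, 20 mm high over the tray, reaching 48 mm back from here. It leaves 27 mm free at the end of the seated rack.
- side_stop: The side stops: two fixed dark steel blocks on the tray, each 14 (x) by 28 (y) by 14 mm high, flat faces looking to the sampler's -x in the plane x = 0 of nest_corner, at y -38 to -10 and y -110 to -82 mm from it; the 44 mm between them is free for a finger. Origin at the sampler's origin.
- end_stop: The end stop: one fixed dark steel block on the tray, 30 (x) by 14 (y) by 14 mm high, its flat face looking to the sampler's -y in the plane y = 0 of nest_corner, spanning x -40 to -10 mm from it. Origin at the sampler's origin.
- estop (a joint): Emergency stop push: 0 m out, 0.007 m fully in. It moves straight down against about 6 N of friction and stays where it is pushed (push-pull type, no spring return). It counts as in beyond 0.005 m.
- estop_top (a point): Centre of the top of the red mushroom head, 40 mm across, on a yellow box 66 by 66 mm, at (-155, 135) mm in the sampler's frame; 93 mm above the bench when out.
- rack: The rack to load: a loose blue block with 24 amber vials with green caps fixed in it. 50 mm in its x, 120 mm in its y, block 36 mm high, caps up to 48 mm (caps lie at least 4 mm inside the block's outline). Origin at the centre of its underside; 0.18 to 0.33 kg. A red square on top marks its +x, +y corner; seated, its x and y run along the sampler's.
- rack_corner (a point): The rack's red-marked corner, at its underside: (25, 60, 0) mm in the rack's frame.
- spare_rack: Another rack of the same block, with clear vials and white caps: leave it. Origin at the centre of its underside.
- carriage (a joint): The sampler's needle carriage on its rail (m, + to the sampler's left); leave it. Its arm reaches forward to sampler x = -21 mm at sampler y = 170 mm + this value; 60 mm wide, up to 240 mm above the bench. 8 N of friction holds it.
- carriage_head (a point): Point on the carriage arm above the needle, on the grey head, 190 mm above the bench.
- rinse_bottle: Small blue-capped bottle, 44 mm across, 95 mm high, standing on the bed behind the tray; leave it. Origin under its centre.
- standards: Aluminium block 50 by 70 by 30 mm with six red-capped vials (41 mm high over all) on the bed left of the tray; leave it. Origin under its centre.
- vial_box: Cardboard box 85 by 110 by 45 mm on the bench; leave it. Origin under its centre.
- solvent: Blue-capped amber bottle, 72 mm across, 150 mm high, on the bench; leave it. Origin under its centre.
- beaker: Glass beaker, 68 mm across, 85 mm high, on the bench; leave it. Origin under its centre.
- jar: White-capped amber jar, 60 mm across, 70 mm high, on the bench; leave it. Origin under its centre.
- driver: Screwdriver, 170 mm long, lying on the bed behind the tray; leave it. Origin at its underside near its middle.
Not all that is in view belongs to the job. Leave any purple look-alike of the rack alone.

How it is judged (in metres and radians):
On the way, in this order (a step that is already met when the one before it is completed fails the run):
1. the emergency stop is pushed in (more than 5 of its 7 mm) while the rack is still where it started (value of joint estop above 0.005 m and distance of rack from where it was at the start of the episode below 0.008 m), for 0.2 s.
2. the rack of amber vials stands flat on the tray, in the room in front of the stops, red corner towards the stops (z of rack_corner in the frame of nest_corner between -0.004 and 0.004 m and angle between rack's own z axis and vertical below 0.04 rad and x of rack_corner in the frame of nest_corner between -0.05 and 0.004 m and y of rack_corner in the frame of nest_corner between -0.05 and 0.004 m), for 0.2 s.
At the end, for the whole second after the job is handed in: Through the last second the rack lies flat and square on the tray (0.04 rad), red-marked corner within 4 mm of the seating corner, at rest, held by the fingers, pressing on the side stops and on the end stop with 3 to 30 N each; the emergency stop is in by more than 5 mm (value of joint estop above 0.005 m and z of rack_corner in the frame of nest_corner between -0.004 and 0.004 m and angle between rack's own z axis and vertical below 0.04 rad and x of rack_corner in the frame of nest_corner between -0.004 and 0.004 m and y of rack_corner in the frame of nest_corner between -0.004 and 0.004 m and angle between the y axis of rack and the y axis of sampler, either way round below 0.04 rad and contact force between rack and side_stop between 3 and 30 N and contact force between rack and end_stop between 3 and 30 N and contact force between the fingers and rack above 1 N and linear speed of rack below 0.01 m/s); the arm keeps its last pose, push and grip.
It fails at once if the rack is rammed: more than 60 N on a stop (contact force between rack and side_stop above 60 N or contact force between rack and end_stop above 60 N).
It fails at once if the rack of amber vials is tipped by more than 0.35 rad (angle between rack's own z axis and vertical above 0.35 rad).
It fails at once if something else on the bench or the bed is moved more than 20 mm or knocked over (distance of any of spare_rack, rinse_bottle, standards, vial_box, solvent, beaker, jar, driver from where it was at the start of the episode above 0.02 m or angle between any of spare_rack, rinse_bottle, standards, vial_box, solvent, beaker, jar's own z axis and vertical above 0.4 rad).
It fails at once if the needle carriage is pushed more than 15 mm along its rail (distance of carriage_head from where it was at the start of the episode above 0.015 m).
It also fails if it takes over 56 s, if anything falls off the work surface, if the arm or the gripper's body presses on something with over 40 N, if the wrist force passes 120 N, or if a joint passes its speed limit or range.

### The arm

A 6-joint arm with a two-finger parallel gripper is mounted at the origin on the work surface. World frame = base frame: x ahead of the robot, y to its left, z up, the work surface at z = 0. Lengths are in mm, angles in rad, forces in N, time in s.
With the tool pointing down it reaches from about 325 to 850 mm from the base axis. Payload 15.5 kg.
Tool frame: the origin (TCP) lies between the finger pads; the fingertips stand tip_extent ahead of it and the grasp point (between the pads) lies 3 mm ahead of it (tip_extent is the distance from the TCP to the fingertips, in mm); z points along the fingers, y is the line along which they close (so a half turn about z gives the same grasp; the last joint's range is limited). The gripper opens to 91 mm and grips with 3 to 60 N. Pads are 32 mm wide; open, the fingers measure 118 mm over their backs; the gripper's body (76 mm by 178 mm) begins 60 mm behind the grasp point.
Start: joints at [-1.377, 0.494, 1.345, -0, 1.302, -0.096], TCP at [178.601, -598.939, 235.915] pointing down, gripper open.
Joint ranges: [-2.91, 2.91], [-0.82, 2.16], [0.22, 2.67], [-1.22, 4.37], [0.12, 2.79], [-3.08, 3.08]. Speed limits (rad/s): [1.89, 1.89, 2.57, 3.01, 3.01, 3.01].

### API

Orientations are given as a unit quaternion [x, y, z, w].
In Python, from plant import * gives the robot as it stands. The module is installed in compiled form; this text tells all that it offers.
- The arm moves only by the tool apply_moves, never from a script. Its argument "rows" is a list of rows, each a list of 2 entries, a list of its own where there are three numbers: the shift along the tool's x, y, z as a fraction of full scale, then the turn about the tool's z as a fraction of full scale. A call has 1 to 10 rows; each row shifts and turns the commanded pose from where the row before left it, along the tool's axes as they then stand; what a row does not reach is not made up. Full scale, the value 1, is 50 mm for a shift and 45 degrees for a turn. A row lasts 1/8 s, in which the tool goes at most 62.5 mm and 10.7 degrees, less where a joint would pass 70% of its speed; a pose out of reach is approached as far as the arm can. A call with a number of a shift or a turn outside -1 to 1 is refused whole. A call with a gripper value outside its range is refused whole. "grip" is the finger opening in mm, from 0 to 91.2, set as the call begins (left out, the last holds). The fingers move at their own pace and stop on an object; the grip force is fixed at half the most. Time passes only in rows, so rows that do not move let the fingers close. It gives the time, the measured TCP pose, the force and the opening at its end, in the units of the state.
- get_obs(): the state, without advancing time (a new reading comes with each control period).
- read_camera(name): name is "side" or "top" or "wrist"; returns a dict with "pixels" (400x640x3 uint8, blue, green, red), "range_z" (400x640 float32, mm along the optical axis (not along the pixel's ray), 0 where there is no reading), "camera_matrix" (3x3 intrinsics, pixels), "k1" (the pictures are not rectified: a ray, as slopes to the right and down, at radius r is drawn at 1 + k1 r^2 times it, then the intrinsics apply), "position" and "rotation" of the camera in the world; the wrist camera has in their place "hand_eye" (4x4, takes a point from camera to tool coordinates, whose origin is the TCP and whose axes are the flange's). Camera axes: x right, y down, z forward; pixel columns grow to the right and rows downward; lengths in mm; the calibration is good to about 2 mm. A picture is of the moment at which its call begins: read the wrist's pose just before it.
- finish_job(): hands the job in, once; it reports no verdict.
Trained networks look in a picture, given as the dict that the camera call returned (one of the last four; its "shot" number tells which), for a name from the list of things; names that differ only in an ending like _2 or _b are one class to them, and where a whole thing is asked for, a point or a joint stands for the part that bears it (a point fixed in the world has none). Each returns a list of dicts, best first, with "confidence" (0 to 1); they miss things now and then, are a little off and sometimes report something else, mostly with a low value. They report only what shows in the picture. A call takes as long as a camera call. They do not tell look-alikes from the thing itself.
- find_in(picture, query): "rect" ([left, top, right, bottom] in pixels, round what is visible of it).
- place_of(picture, query): "point" ([column, row] in pixels: a listed point, or the origin of a listed thing).
The state is a dict: "time": time; "joints": joint angles; "qd": joint speeds; "joint_efforts": joint torques, N m; "tool_pos": TCP position; "ee_rot": TCP orientation; "ft_force": force on the tool from outside, world axes, zero at the start; "wrist_torque": the same for the moment, N m; "gripper_width": finger opening in mm.
Only numpy, scipy, OpenCV 4.12 (cv2) and the standard library are available. Lean on these libraries where they do the work, as an engineer would, in place of code of your own. Each camera call takes 0.05 s, during which the arm holds its last target. There are 200 camera calls.

## Working session

There is one attempt and no reset: what is moved stays moved. The work goes in short steps, Python scripts to look and compute and a tool call to move; the robot and the scene stay as the last step left them, time stands still between calls to the robot, and variables do not carry over. Pictures are saved under pics/ and viewed, on a budget of 10 in all, crops included, one or two more only if the job needs it, and the job is handed in when it is done.

Besides the shell and the picture viewer there is one more tool, called after "Call:" as name(argument=value, ...) on one line, values as JSON. apply_moves: Moves the arm, as the interface text tells. Shift numbers are shares of 50 mm and turn numbers shares of 45 degrees, none past 1 either way. Its arguments: {"type":"object","properties":{"rows":{"type":"array"},"grip":{"type":"number"}},"required":["rows"]}

```bash
mkdir -p pics
cat > h.py <<'E'
from plant import *
import numpy as np, cv2
from scipy.spatial.transform import Rotation as R
def pose(p,o=None):
    if 'position' in p:
        r=np.array(p['rotation'],float)
        r = R.from_quat(r).as_matrix() if r.size==4 else r.reshape(3,3)
        return r,np.array(p['position'],float)
    T=np.array(p['hand_eye']); r=R.from_quat(o['ee_rot']).as_matrix()
    return r@T[:3,:3], r@T[:3,3]+np.array(o['tool_pos'])
def ray(p,uv,o=None):
    K=np.array(p['camera_matrix']); d=np.array([(uv[0]-K[0,2])/K[0,0],(uv[1]-K[1,2])/K[1,1]]); s=d.copy()
    for _ in range(20): s=d/(1+p['k1']*(s@s))
    r,t=pose(p,o); return t,r,np.array([s[0],s[1],1.])
def at_z(p,uv,z,o=None):
    t,r,s=ray(p,uv,o); w=r@s; return t+w*(z-t[2])/w[2]
def at_depth(p,uv,o=None):
    t,r,s=ray(p,uv,o); v=p['range_z'][int(round(uv[1])),int(round(uv[0]))]; return t+r@s*v
def proj(p,X,o=None):
    r,t=pose(p,o); c=r.T@(np.array(X)-t); s=c[:2]/c[2]; s=s*(1+p['k1']*(s@s)); K=np.array(p['camera_matrix'])
    return np.array([K[0,0]*s[0]+K[0,2],K[1,1]*s[1]+K[1,2]])
E
python3 - <<'E'
from h import *
o=get_obs(); print(o)
for n in ['top','side']:
    p=read_camera(n); cv2.imwrite(f'pics/{n}0.png',p['pixels']); print(n,p['position'],p['rotation'],p['k1'],p['camera_matrix'])
    for q in ['sampler','estop_top','nest_corner','rack','rack_corner','spare_rack','side_clamp','end_clamp','carriage_head','rinse_bottle','standards','solvent','beaker','jar','vial_box']:
        r=place_of(p,q)
        print(q,[(np.round(a['point']).tolist(),round(a['confidence'],2),np.round(at_depth(p,np.clip(a['point'],0,[639,399]))).tolist()) for a in r[:3]])
E
```

```text
{'time': 0.0, 'joints': array([-1.37648933e+00,  4.94215012e-01,  1.34611903e+00,  1.99656494e-05,
        1.30249282e+00, -9.55164922e-02]), 'qd': array([ 0.00061609,  0.00231466,  0.00064317, -0.00047187,  0.00081912,
        0.00111579]), 'joint_efforts': array([ 4.35877737e-03, -8.78814769e+01, -3.81858945e+01,  7.08711008e-02,
        5.30064362e-02, -6.28957332e-05]), 'tool_pos': array([ 178.54675569, -598.59375047,  235.32255482]), 'ee_rot': array([ 9.89518849e-01,  1.44402450e-01, -2.08575196e-05, -6.16830360e-04]), 'ft_force': array([-0.75164746, -0.03066323, -0.46983176]), 'wrist_torque': array([-0.02866407, -0.04085304, -0.01266601]), 'gripper_width': 91.46412645865341}
top [ 390.08109968   31.81893779 1522.94194235] [ 0.7162134  -0.69699731  0.01645872 -0.03101977] 0.011544693853279551 [[469.34334119   0.         325.82072277]
 [  0.         469.34334119 196.8709354 ]
 [  0.           0.           1.        ]]
sampler [([306.0, 154.0], 0.6, [623.0, 130.0, 39.0]), ([344.0, 183.0], 0.36, [534.0, 9.0, 37.0])]
estop_top [([258.0, 206.0], 0.5, [453.0, 269.0, 91.0])]
nest_corne
[... 2001 characters left out ...]
527.0, 8.0, 52.0]), ([262.0, 237.0], 0.25, [549.0, 223.0, 63.0])]
end_clamp [([307.0, 183.0], 0.65, [601.0, -41.0, 36.0]), ([402.0, 159.0], 0.6, [419.0, -320.0, 41.0])]
carriage_head [([223.0, 217.0], 0.87, [585.0, 316.0, 209.0])]
rinse_bottle [([267.0, 180.0], 0.69, [694.0, 42.0, 58.0])]
standards [([261.0, 239.0], 0.84, [549.0, 229.0, 60.0]), ([321.0, 332.0], 0.3, [243.0, 347.0, 46.0])]
solvent [([317.0, 146.0], 0.78, [699.0, -219.0, 14.0]), ([372.0, 136.0], 0.21, [560.0, -351.0, 46.0])]
beaker [([315.0, 201.0], 0.71, [523.0, 15.0, 53.0]), ([221.0, 330.0], 0.67, [438.0, 501.0, 56.0])]
jar [([188.0, 300.0], 0.67, [581.0, 486.0, 30.0])]
vial_box [([324.0, 334.0], 0.61, [236.0, 346.0, 47.0])]
```

View pics/top0.png

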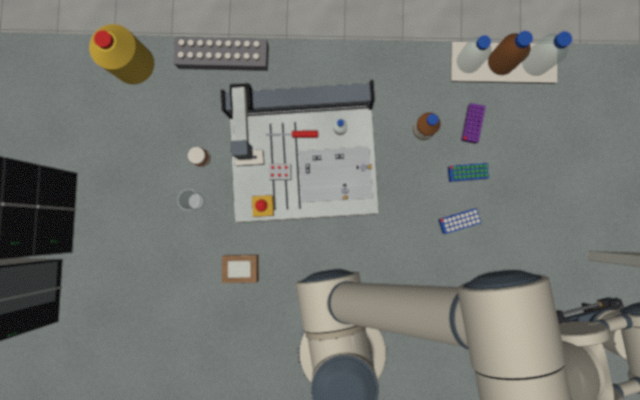

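View pics/side0.png

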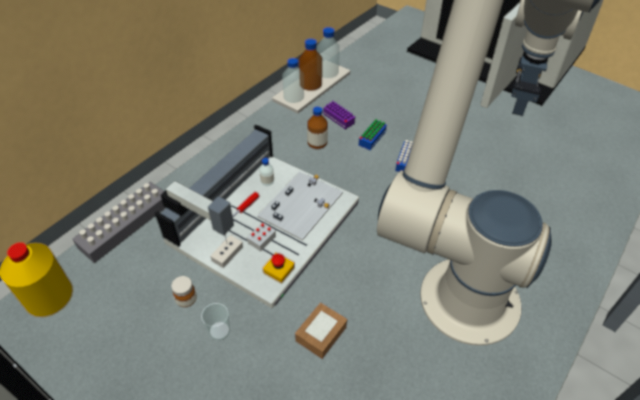

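The scene shows three candidates:
- Green caps at top (468,172): this fits the description of the rack.
- Purple look-alike at (473,123).
- Spare with white caps at (460,221).

The sampler is roughly aligned with the world axes. The e-stop is at (261,205), and the clamps are at (368,167) and (345,188). I'll go above the rack and check it close up.

```bash
cat >> h.py <<'E'
def go(target,o=None):
    "shift to target in tool axes, units of 50 mm"
    o=o or get_obs(); d=R.from_quat(o['ee_rot']).as_matrix().T@(np.array(target)-o['tool_pos']); return np.round(d/50,3)
def yaw(o):
    x=R.from_quat(o['ee_rot']).as_matrix()[:,0]; return np.degrees(np.arctan2(x[1],x[0]))
E
python3 - <<'E'
import plant
from h import *
print([n for n in dir(plant) if not n.startswith('_')], getattr(plant,'tip_extent',None))
o=get_obs();p=read_camera('wrist');print(p['hand_eye'],p['camera_matrix'],p['k1'])
print(yaw(o),go([545,-372,330],o),go([178,-599,330],o))
E
```

```text
['MotionError', 'find_in', 'finish_job', 'get_obs', 'place_of', 'read_camera', 'tip_extent'] 22.0
[[ 2.93006526e-04 -9.62149366e-01 -2.72522496e-01  7.72132825e+01]
 [ 9.99999174e-01 -5.92177930e-05  1.28423397e-03 -1.07031522e-01]
 [-1.25176308e-03 -2.72522647e-01  9.62148554e-01 -1.48408314e+02]
 [ 0.00000000e+00  0.00000000e+00  0.00000000e+00  1.00000000e+00]] [[359.28760848   0.         322.61596977]
 [  0.         359.28760848 204.11837807]
 [  0.           0.           1.        ]] -0.06324971028514977
16.60342771185557 [ 8.319 -2.256 -1.882] [-0.012 -0.002 -1.882]
```

Call:
apply_moves(rows=[[[0.953,-0.346,-0.209],0],[[0.953,-0.346,-0.209],0],[[0.953,-0.346,-0.209],0],[[0.953,-0.346,-0.209],0],[[0.953,-0.346,-0.209],0],[[0.953,-0.346,-0.209],0],[[0.953,-0.346,-0.209],0],[[0.953,-0.346,-0.209],0],[[0.953,-0.346,-0.209],0],[[0,0,0],0]])

```text
time: 2.9
tool_pos: [547.6, -325.1, 330.5]
ee_rot: [0.989, 0.146, 0.001, 0.0]
ft_force: [-0.7, -0.5, 0.2]
gripper_width: 91.2
```

Call:
apply_moves(rows=[[[0,0,0],-0.204],[[0,0,0],-0.204],[[0,0,0],-0.204],[[0,0,0],-0.204],[[0,0,0],-0.204],[[0,0,0],-0.204],[[0,0,0],-0.204],[[0,0,0],-0.203],[[0,0,0],0],[[0,0,0],0]], grip=0)

```text
time: 4.15
tool_pos: [544.7, -327.5, 329.9]
ee_rot: [0.709, 0.706, -0.0, -0.0]
ft_force: [0.5, -0.8, 0.3]
gripper_width: 0.4
```

Run:
```python
from h import *
o=get_obs();p=read_camera('wrist');cv2.imwrite('pics/w1.png',p['pixels'])
print(o['time'],o['tool_pos'],yaw(o),o['gripper_width'])
for q in ['rack','rack_corner','spare_rack']:
    print(q,[(np.round(a['point']).tolist(),round(a['confidence'],2),at_z(p,a['point'],0,o).round(1).tolist()) for a in place_of(p,q)[:3]])
r,t=pose(p,o)
# blue block top: world points by depth, then mask by height & color
import cv2
H,W=p['range_z'].shape
uv=np.stack(np.meshgrid(np.arange(W),np.arange(H)),-1).reshape(-1,1,2).astype(float)
K=np.array(p['camera_matrix']);s=cv2.undistortPoints(uv,K,np.array([p['k1'],0,0,0,0]))[:,0]
X=np.c_[s,np.ones(len(s))]*p['range_z'].reshape(-1,1); X=X@r.T+t
bgr=p['pixels'].reshape(-1,3).astype(int)
m=(X[:,2]>28)&(X[:,2]<60)&(abs(X[:,0]-578)<70)&(abs(X[:,1]+372)<85)
rect=cv2.minAreaRect(X[m][:,:2].astype(np.float32)); print('top rect',rect,m.sum(),np.percentile(X[m][:,2],[5,50,95]))
```

```text
4.15 [ 544.71025475 -327.50543397  329.85684793] 89.75575327457764 0.4215139114023334
rack [([348.0, 205.0], 0.87, [580.4, -387.2, 0.0]), ([460.0, 214.0], 0.75, [738.6, -401.2, 0.0])]
rack_corner [([364.0, 159.0], 0.73, [600.5, -324.1, 0.0]), ([427.0, 187.0], 0.67, [688.4, -362.0, 0.0])]
spare_rack [([238.0, 184.0], 0.93, [428.9, -356.8, 0.0])]
top rect ((581.909912109375, -385.9742431640625), (50.063079833984375, 119.7847900390625), 5.963263511657715) 3185 [34.77502199 40.22656168 48.7015099 ]
```

View pics/w1.png

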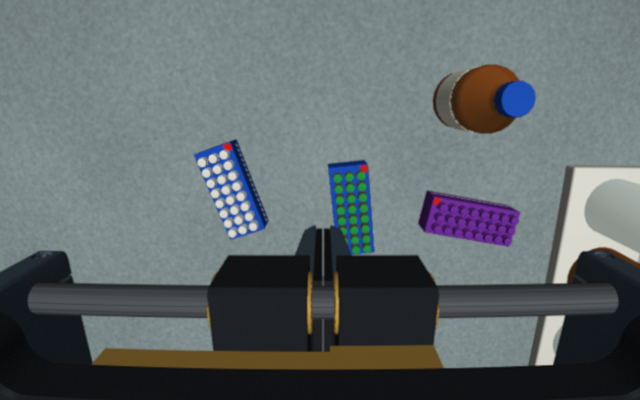

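The wrist view shows three racks:
- The green-capped rack at (350,208), with its red corner at (364,168) upper right. It matches the measured 50×120 outline at (582,-386), yaw about +6°.
- The spare at (232,190).
- The purple one at (470,218).

The choice of rack is confirmed. Next is the e-stop.

Call:
apply_moves(rows=[[[0.95,-0.142,0.046],0],[[0.95,-0.142,0.046],0],[[0.95,-0.142,0.046],0],[[0.95,-0.142,0.046],0],[[0.95,-0.142,0.046],0],[[0.95,-0.142,0.046],0],[[0.95,-0.142,0.046],0]])

```text
time: 5.22
tool_pos: [495.0, 6.8, 314.0]
ee_rot: [0.708, 0.707, 0.0, 0.0]
ft_force: [0.4, 0.8, -0.5]
gripper_width: 0.3
```

Call:
apply_moves(rows=[[[0.95,-0.142,0.046],0],[[0.95,-0.142,0.046],0],[[0.95,-0.142,0.046],0],[[0.95,-0.142,0.046],0],[[0.95,-0.142,0.046],0],[[0.95,-0.142,0.046],0],[[0,0,0],0],[[0,0,0],0]])

```text
time: 6.22
tool_pos: [452.7, 290.1, 300.0]
ee_rot: [0.707, 0.707, -0.0, 0.0]
ft_force: [-0.3, -1.6, 0.3]
gripper_width: 0.5
```

```bash
cat >> h.py <<'E'
def cloud(p,o=None):
    r,t=pose(p,o); H,W=p['range_z'].shape
    uv=np.stack(np.meshgrid(np.arange(W),np.arange(H)),-1).reshape(-1,1,2).astype(float)
    s=cv2.undistortPoints(uv,np.array(p['camera_matrix']),np.array([p['k1'],0,0,0,0]))[:,0]
    return (np.c_[s,np.ones(len(s))]*p['range_z'].reshape(-1,1))@r.T+t, p['pixels'].reshape(-1,3).astype(int)
E
python3 - <<'E'
from h import *
o=get_obs();p=read_camera('wrist');cv2.imwrite('pics/w2.png',p['pixels'])
print(o['time'],o['tool_pos'],yaw(o))
for q in ['estop_top','nest_corner','side_clamp','end_clamp']:
    print(q,[(np.round(a['point']).tolist(),round(a['confidence'],2),at_z(p,a['point'],{'estop_top':93}.get(q,38),o).round(1).tolist()) for a in place_of(p,q)[:3]])
X,c=cloud(p,o)
red=(c[:,2]>120)&(c[:,1]<70)&(c[:,0]<70)&(X[:,2]>75)&(X[:,2]<105)&(abs(X[:,0]-453)<50)&(abs(X[:,1]-269)<50)
print(red.sum(),cv2.minEnclosingCircle(X[red][:,:2].astype(np.float32)),np.percentile(X[red][:,2],[5,50,95]))
E
```

```text
6.225 [452.7366018  290.06937475 300.02839731] 90.00208415255518
estop_top [([329.0, 205.0], 0.64, [459.8, 264.9, 93.0])]
nest_corner []
side_clamp [([165.0, 136.0], 0.4, [272.9, 331.0, 38.0])]
end_clamp []
976 ((456.0030822753906, 264.1205749511719), 19.05740737915039) [86.55689001 90.80493672 93.13783013]
```

View pics/w2.png

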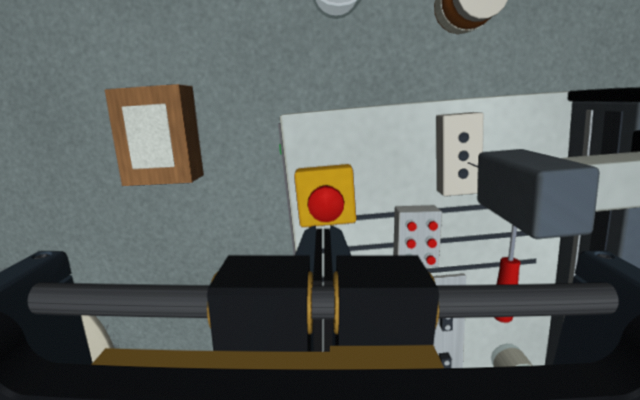

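The wrist view shows the e-stop head at (326,204), and the cloud puts it at (456,264), z 93. The carriage head at (535,195) is clear of the gripper body.

Call:
apply_moves(rows=[[[-0.25,0.03,0.6],0],[[-0.26,0.036,0.6],0],[[0,0,0.8],0],[[0,0,0.8],0],[[0,0,0.6],0],[[0,0,0.2],0],[[0,0,0],0]])

```text
time: 7.35
tool_pos: [456.3, 264.6, 120.3]
ee_rot: [0.707, 0.707, -0.0, -0.0]
ft_force: [0.2, -0.2, 0.0]
gripper_width: 0.3
```

Call:
apply_moves(rows=[[[0,0,0.06],0],[[0,0,0.06],0],[[0,0,0.05],0],[[0,0,0.05],0],[[0,0,0.02],0],[[0,0,0],0]])

```text
time: 8.1
tool_pos: [456.6, 265.0, 108.5]
ee_rot: [0.707, 0.707, 0.001, 0.0]
ft_force: [1.7, -0.4, 3.7]
gripper_width: 0.7
```

Call:
apply_moves(rows=[[[0,0,0.02],0],[[0,0,0.02],0],[[0,0,0],0],[[0,0,0],0]])

```text
time: 8.6
tool_pos: [456.7, 265.1, 107.5]
ee_rot: [0.707, 0.707, 0.001, 0.0]
ft_force: [-3.5, -2.3, 28.8]
gripper_width: 0.2
```

The e-stop has bottomed out at 28.8 N, 7.5 mm below the touch height. Next I'll measure the tray.

Call:
apply_moves(rows=[[[0,0,-0.9],0],[[0,0,-0.9],0],[[0,0,-0.9],0],[[0,0,-0.9],0],[[-0.4,0,-0.85],0],[[-0.95,0.2,0],0],[[-0.95,0.4,0],0],[[-0.9,0.5,0],0],[[-0.9,0.5,0],0],[[-0.9,0.48,0],0]])

```text
time: 9.85
tool_pos: [560.5, 13.2, 328.5]
ee_rot: [0.707, 0.707, -0.0, -0.0]
ft_force: [1.0, -0.4, -0.6]
gripper_width: 0.4
```

Call:
apply_moves(rows=[[[-0.7,0,0],0],[[0,0,0],0],[[0,0,0],0]])

```text
time: 10.22
tool_pos: [559.8, -19.8, 328.5]
ee_rot: [0.707, 0.707, -0.0, -0.0]
ft_force: [0.1, -0.0, 0.7]
gripper_width: 0.2
```

Run:
```python
from h import *
o=get_obs();p=read_camera('wrist');cv2.imwrite('pics/w3.png',p['pixels'])
print(o['time'],o['tool_pos'],yaw(o),o['ft_force'])
for q in ['nest_corner','side_clamp','end_clamp','side_stop','end_stop','estop_top','rinse_bottle']:
    print(q,[(np.round(a['point']).tolist(),round(a['confidence'],2),at_z(p,a['point'],{'estop_top':86,'side_clamp':38,'end_clamp':38,'rinse_bottle':30}.get(q,38),o).round(1).tolist()) for a in place_of(p,q)[:3]])
X,c=cloud(p,o); np.savez('w3.npz',X=X,c=c)
# dark blocks on the tray
m=(X[:,2]>45)&(X[:,2]<60)&(X[:,0]>480)&(X[:,0]<660)&(X[:,1]>-90)&(X[:,1]<160)
n,l,st,ce=cv2.connectedComponentsWithStats(m.reshape(400,640).astype(np.uint8))
for i in range(1,n):
    if st[i,4]>30:
        q=X[(l==i).ravel()]; print(st[i],cv2.minAreaRect(q[:,:2].astype(np.float32)),np.median(q[:,2]).round(1))
```

```text
10.225 [559.81118767 -19.75476554 328.47232825] 89.98786721881184 [ 0.07051731 -0.04301193  0.65411498]
nest_corner [([360.0, 44.0], 0.73, [603.1, 123.0, 38.0]), ([427.0, 308.0], 0.22, [705.9, -217.9, 38.0])]
side_clamp [([299.0, 148.0], 0.75, [530.6, 3.7, 38.0])]
end_clamp [([342.0, 176.0], 0.69, [583.6, -30.7, 38.0])]
side_stop []
end_stop []
estop_top []
rinse_bottle [([446.0, 131.0], 0.79, [711.4, 24.7, 30.0]), ([359.0, 46.0], 0.65, [601.9, 121.5, 30.0])]
[326  32  28  17 405] ((578.6678466796875, 125.46882629394531), (30.42376136779785, 14.934843063354492), 5.614109039306641) 51.6
[363  53  15  27 334] ((613.3313598632812, 97.07127380371094), (14.34078311920166, 27.91180992126465), 7.19962215423584) 51.6
[367 118  14  26 310] ((619.3822631835938, 25.89307975769043), (14.296977996826172, 28.02065086364746), 5.960338115692139) 51.7
[258 138  42  21 497] ((507.6880798339844, 5.711141586303711), (47.92331314086914, 22.299646377563477), 7.517495632171631) 56.0
[336 176  19  40 473] ((587.0139770507812, -52.519493103027344), (21.776567459106445, 48.292747497558594), 2.1139707565307617) 55.7
```

View pics/w3.png

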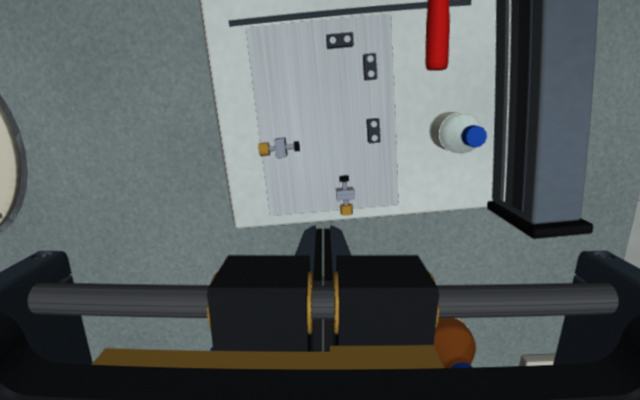

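The wrist view shows all the fixtures on the tray: end stop at (340,40), side stops at (370,66) and (373,131), side clamp at (280,148) and end clamp at (345,195). All three stops put the nest corner at (604.2,120.6) with sampler yaw 4.9°. That predicts the e-stop at (456.4,263.5), which agrees with what I measured. Now I'll grasp the rack.

Call:
apply_moves(rows=[[[-0.915,0.055,0.1],0],[[-0.915,0.055,0.1],0],[[-0.915,0.055,0.1],0],[[-0.915,0.055,0.1],0],[[-0.915,0.055,0.1],0],[[-0.915,0.055,0.1],0],[[-0.915,0.055,0.1],0],[[-0.919,0.057,0.1],0],[[0,0,0.6],-0.132],[[0,0,0],0]], grip=91)

```text
time: 11.88
tool_pos: [581.2, -385.8, 256.3]
ee_rot: [0.67, 0.743, -0.0, -0.002]
ft_force: [0.1, -0.9, -0.0]
gripper_width: 91.2
```

Run:
```python
from h import *
o=get_obs();p=read_camera('wrist')
print(o['time'],o['tool_pos'],yaw(o),o['ft_force'],o['gripper_width'])
print(go([581.9,-386,30],o))
X,c=cloud(p,o)
m=(X[:,2]>28)&(X[:,2]<42)&(abs(X[:,0]-582)<40)&(abs(X[:,1]+386)<85)
q=X[m][:,:2].astype(np.float32);print(cv2.minAreaRect(q),len(q),q.min(0),q.max(0))
```

```text
11.875 [ 581.1994448  -385.84001235  256.25328463] 95.89316918903064 [ 0.07237369 -0.88400393 -0.01759819] 91.1534093022056
[-0.019  0.028  4.525]
((582.0643310546875, -386.0024108886719), (50.10796356201172, 120.16175842285156), 5.954943656921387) 3033 [ 552.0099 -447.7354] [ 612.3222  -323.87662]
```

Call:
apply_moves(rows=[[[0,0.014,0.8],0],[[0,0,0.8],0],[[0,0,0.8],0],[[0,0,0.8],0],[[0,0,0.7],0],[[0,0,0.425],0],[[0,0,0.2],0],[[0,0,0],0],[[0,0,0],0]])

```text
time: 13.05
tool_pos: [583.5, -386.8, 33.7]
ee_rot: [0.67, 0.743, 0.0, 0.001]
ft_force: [0.7, -0.1, 0.4]
gripper_width: 90.8
```

Call:
apply_moves(rows=[[[0,0,0],0],[[0,0,0],0],[[0,0,0],0],[[0,0,0],0],[[0,0,0],0],[[0,0,0],0]], grip=40)

```text
time: 13.8
tool_pos: [582.8, -386.3, 32.3]
ee_rot: [0.67, 0.743, -0.0, -0.0]
ft_force: [-0.8, -0.6, 0.9]
gripper_width: 49.9
```

Call:
apply_moves(rows=[[[0,0,0],0],[[0,0,-0.2],0],[[0,0,-0.6],0],[[0,0,-0.8],0],[[0,0,-0.8],0],[[0,0,-0.8],0],[[0,0,-0.6],0],[[0,0,-0.2],0],[[0,0,0],0.024],[[0,0,0],0]])

```text
time: 15.05
tool_pos: [582.3, -385.9, 230.7]
ee_rot: [0.677, 0.736, -0.0, -0.001]
ft_force: [-0.9, 0.0, -3.6]
gripper_width: 49.6
```

Run:
```python
from h import *
o=get_obs()
print(o['time'],o['tool_pos'],yaw(o),o['ft_force'],o['gripper_width'])
a=np.radians(4.9); Rm=np.array([[np.cos(a),-np.sin(a)],[np.sin(a),np.cos(a)]])
t=np.array([604.2,120.6])+Rm@[-25-16,-60-8]; print(t,go([*t,o['tool_pos'][2]],o))
```

```text
15.05 [ 582.3141346  -385.86981683  230.66950394] 94.82634764514087 [-0.87667369  0.02505019 -3.61452285] 49.631350779959035
[569.15819363  49.34642601] [8.696 0.47  0.014]
```

Held with about 3 N of weight. Carrying it to the tray.

Call:
apply_moves(rows=[[[0.5,0.04,0],0],[[0.85,0.05,0],0],[[0.95,0.05,0],0],[[0.95,0.05,0],0],[[0.95,0.05,0],0],[[0.95,0.05,0],0],[[0.95,0.05,0],0],[[0.95,0.05,0],0],[[0.95,0.05,0],0],[[0.696,0.03,0],0]])

```text
time: 16.3
tool_pos: [568.6, 50.9, 231.2]
ee_rot: [0.676, 0.737, -0.001, -0.001]
ft_force: [0.3, 0.2, -3.0]
gripper_width: 49.8
```

Call:
apply_moves(rows=[[[0,0,0.5],0],[[0,0,0.7],0],[[0,0,0.7],0],[[0,0,0.5],0],[[0,0,0.3],0],[[0,0,0],0],[[0,0,0],0]])

```text
time: 17.18
tool_pos: [569.9, 48.9, 98.0]
ee_rot: [0.676, 0.736, 0.0, 0.0]
ft_force: [0.1, 0.1, -3.0]
gripper_width: 50.0
```

Run:
```python
from h import *
o=get_obs()
print(o['time'],o['tool_pos'],yaw(o),o['ft_force'],o['gripper_width'],go([569.2,49.3,70],o))
p=read_camera('wrist');cv2.imwrite('pics/w4.png',p['pixels'])
X,c=cloud(p,o)
zr=o['tool_pos'][2]-32
for z in (zr+36,):
    m=(X[:,2]>z-7)&(X[:,2]<z+6)&(abs(X[:,0]-569)<45)&(abs(X[:,1]-49)<80)
    print(z,cv2.minAreaRect(X[m][:,:2].astype(np.float32)),m.sum(),np.percentile(X[m][:,2],[5,50,95]),X[m][:,1].max())
m=(X[:,2]>47)&(X[:,2]<54.5)&(X[:,0]>550)&(X[:,0]<660)&(X[:,1]>85)&(X[:,1]<150)
n,l,st,ce=cv2.connectedComponentsWithStats(m.reshape(400,640).astype(np.uint8))
for i in range(1,n):
    if st[i,4]>60: print(st[i],cv2.minAreaRect(X[(l==i).ravel()][:,:2].astype(np.float32)))
```

```text
17.175 [569.90751988  48.91351243  98.03634585] 94.85950105698757 [ 0.08336161  0.09448671 -2.99023171] 50.04317112886086 [ 0.009 -0.014  0.561]
102.03634585143887 ((569.4790649414062, 60.119468688964844), (71.82111358642578, 99.68565368652344), 4.661985874176025) 11433 [100.13960874 101.66747986 107.12051707] 111.64957908022565
[ 323   91   57   28 1552] ((578.847412109375, 125.93528747558594), (29.79195213317871, 13.940962791442871), 5.109543800354004)
[ 393  137   29   51 1307] ((613.3881225585938, 98.33805847167969), (14.525814056396484, 27.557355880737305), 4.792550563812256)
```

View pics/w4.png

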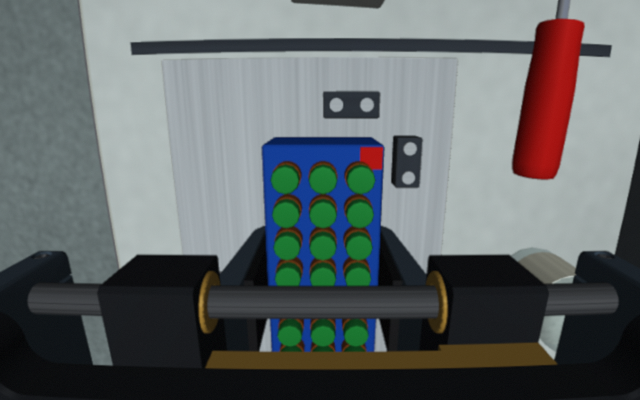

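The wrist view shows the rack in the fingers with its red corner at (372,158). It sits short of the end stop at (350,105) and left of the side stop at (407,160), with yaw matching the sampler. Lowering it now.

Call:
apply_moves(rows=[[[0,0,0.25],0],[[0,0,0.2],0],[[0,0,0.06],0],[[0,0,0.02],0],[[0,0,0],0],[[0,0,0],0]])

```text
time: 17.98
tool_pos: [569.6, 48.9, 71.0]
ee_rot: [0.677, 0.736, 0.0, 0.0]
ft_force: [0.7, 0.4, -3.4]
gripper_width: 49.9
```

Call:
apply_moves(rows=[[[0,0,0.02],0],[[0,0,0],0]])

```text
time: 18.23
tool_pos: [569.7, 48.9, 70.3]
ee_rot: [0.676, 0.736, 0.0, 0.0]
ft_force: [-1.5, -1.1, 5.8]
gripper_width: 50.0
```

Call:
apply_moves(rows=[[[0,0,-0.006],0],[[0,0,0],0],[[0,0,0],0]])

```text
time: 18.6
tool_pos: [569.6, 48.9, 70.3]
ee_rot: [0.676, 0.736, 0.0, 0.0]
ft_force: [0.1, -0.3, 3.3]
gripper_width: 49.7
```

Call:
apply_moves(rows=[[[0.03,0,0],0],[[0.03,0,0],0],[[0.03,0,0],0],[[0.02,0,0],0],[[0,0,0],0],[[0,0,0],0]])

```text
time: 19.35
tool_pos: [569.3, 54.3, 70.3]
ee_rot: [0.676, 0.736, 0.0, 0.0]
ft_force: [0.9, -4.4, 5.4]
gripper_width: 49.5
```

Call:
apply_moves(rows=[[[0.02,0,0],0],[[0,0,0],0]])

```text
time: 19.6
tool_pos: [569.2, 55.3, 70.3]
ee_rot: [0.676, 0.737, 0.0, 0.0]
ft_force: [1.5, -4.2, 5.0]
gripper_width: 49.7
```

Call:
apply_moves(rows=[[[0.02,0,0],0],[[0,0,0],0]])

```text
time: 19.85
tool_pos: [569.1, 56.3, 70.3]
ee_rot: [0.676, 0.736, 0.0, 0.0]
ft_force: [0.4, -4.1, 5.2]
gripper_width: 49.7
```

Call:
apply_moves(rows=[[[0.01,0,-0.006],0],[[0.01,0,0],0],[[0,0,0],0]])

```text
time: 20.23
tool_pos: [568.7, 57.2, 70.3]
ee_rot: [0.676, 0.736, -0.0, 0.0]
ft_force: [0.3, -5.5, 0.5]
gripper_width: 49.9
```

Call:
apply_moves(rows=[[[0.01,0,0],0],[[0,0,0],0]])

```text
time: 20.48
tool_pos: [568.7, 57.2, 70.4]
ee_rot: [0.676, 0.737, -0.0, 0.0]
ft_force: [-0.2, -10.7, 1.4]
gripper_width: 49.6
```

Call:
apply_moves(rows=[[[-0.016,0,0],0],[[0,0.03,0],0],[[0,0.05,0],0],[[0,0.05,0],0],[[0,0.05,0],0],[[0,0.05,0],0],[[0,0.02,0],0],[[0,0,0],0]])

```text
time: 21.48
tool_pos: [578.6, 58.0, 70.4]
ee_rot: [0.676, 0.737, -0.002, -0.002]
ft_force: [-14.5, -5.9, 17.1]
gripper_width: 50.0
```

Call:
apply_moves(rows=[[[0,0.02,0],0],[[0,0,0],0]])

```text
time: 21.72
tool_pos: [579.5, 58.1, 70.4]
ee_rot: [0.676, 0.737, -0.002, -0.002]
ft_force: [-15.5, -6.3, 16.3]
gripper_width: 49.8
```

Call:
apply_moves(rows=[[[0,-0.01,-0.016],0],[[0,0,0],0],[[0,0,0],0]])

```text
time: 22.1
tool_pos: [581.4, 58.2, 70.9]
ee_rot: [0.676, 0.736, -0.0, -0.0]
ft_force: [-1.4, -4.5, -3.3]
gripper_width: 49.7
```

Run:
```python
from h import *
o=get_obs()
print(o['time'],o['tool_pos'],yaw(o),o['ft_force'],o['wrist_torque'],R.from_quat(o['ee_rot']).as_matrix()[:,2])
p=read_camera('wrist');cv2.imwrite('pics/w5.png',p['pixels'])
X,c=cloud(p,o); B=(c[:,0]>90)&(c[:,1]<90)&(c[:,2]<80)
m=B&(X[:,2]>66)&(X[:,2]<80)&(abs(X[:,0]-580)<45)&(X[:,1]>70)&(X[:,1]<135)
q=X[m];A=np.c_[q[:,:2]-q[:,:2].mean(0),np.ones(len(q))];print('plane',np.linalg.lstsq(A,q[:,2],rcond=None)[0],cv2.minAreaRect(q[:,:2].astype(np.float32)),cv2.boxPoints(cv2.minAreaRect(q[:,:2].astype(np.float32))))
```

```text
22.1 [581.44652657  58.17608867  70.92374539] 94.8664039765511 [-1.44682046 -4.4936921  -3.33648174] [-0.75335249  0.17819651  0.16634572] [-7.47207521e-04 -8.39096882e-05 -9.99999717e-01]
plane [-1.24139355e-03 -7.65490587e-03  7.42703844e+01] ((578.664794921875, 93.46049499511719), (49.63916015625, 51.00248718261719), 4.812541961669922) [[551.7933   116.78957 ]
 [556.0722    65.966896]
 [605.5363    70.13142 ]
 [601.2574   120.954094]]
```

View pics/w5.png

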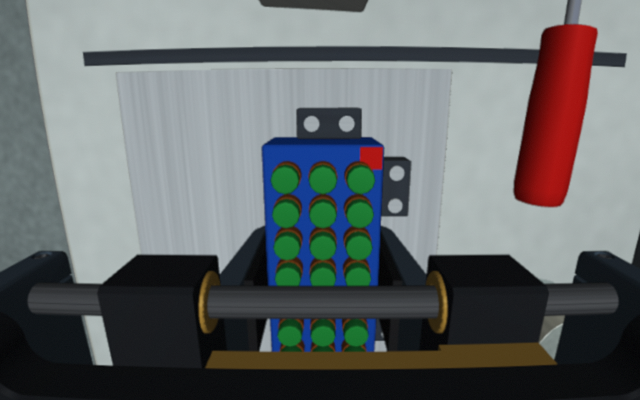

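The wrist view shows the rack level and square. Its end face is at the end stop (329,122), and about 3 mm is left to the side stop at (396,186).

Call:
apply_moves(rows=[[[0,0.02,0],0],[[0,0.02,0],0],[[0,0,0],0]])

```text
time: 22.52
tool_pos: [584.0, 58.4, 71.2]
ee_rot: [0.677, 0.736, 0.0, 0.0]
ft_force: [-1.1, -2.7, -4.0]
gripper_width: 49.8
```

Call:
apply_moves(rows=[[[0,0.01,0],0],[[0,0,0],0],[[0,0,0],0]])

```text
time: 22.9
tool_pos: [584.3, 58.4, 71.3]
ee_rot: [0.677, 0.736, 0.0, 0.0]
ft_force: [-1.3, -2.1, -4.1]
gripper_width: 50.0
```

Call:
apply_moves(rows=[[[0,0,0.012],0],[[0,0,0],0],[[0,0,0],0]])

```text
time: 23.28
tool_pos: [584.3, 58.4, 70.7]
ee_rot: [0.677, 0.736, 0.0, 0.0]
ft_force: [-1.3, -2.1, -1.3]
gripper_width: 49.8
```

Call:
apply_moves(rows=[[[0,0.01,0],0],[[0,0,0],0],[[0,0,0],0]])

```text
time: 23.65
tool_pos: [584.4, 58.4, 70.6]
ee_rot: [0.676, 0.736, -0.0, -0.0]
ft_force: [-3.5, -3.1, 0.9]
gripper_width: 50.2
```

Call:
apply_moves(rows=[[[0,0.01,0],0],[[0,0,0],0],[[0,0,0],0]])

```text
time: 24.02
tool_pos: [584.4, 58.4, 70.5]
ee_rot: [0.676, 0.737, -0.001, -0.001]
ft_force: [-5.4, -4.1, 1.4]
gripper_width: 49.7
```

Call:
apply_moves(rows=[[[0.01,0.01,-0.004],0],[[0,0.01,0],0],[[0,0,0],0],[[0,0,0],0]])

```text
time: 24.52
tool_pos: [584.5, 58.5, 70.5]
ee_rot: [0.676, 0.737, -0.001, -0.001]
ft_force: [-10.2, -9.5, 4.7]
gripper_width: 49.9
```

Call:
apply_moves(rows=[[[0.005,0.01,0],0],[[0,0.01,0],0],[[0,0,0],0],[[0,0,0],0]])

```text
time: 25.02
tool_pos: [584.6, 58.5, 70.5]
ee_rot: [0.676, 0.737, -0.002, -0.001]
ft_force: [-14.3, -12.9, 8.3]
gripper_width: 50.1
```

Call:
apply_moves(rows=[[[0,0,-0.01],0],[[0,0,0],0],[[0,0,0],0],[[0,0,0],0]])

```text
time: 25.52
tool_pos: [584.6, 58.5, 70.6]
ee_rot: [0.676, 0.737, -0.002, -0.001]
ft_force: [-12.6, -11.6, 0.8]
gripper_width: 50.0
```

Run:
```python
from h import *
o=get_obs(); f=R.from_euler('z',-4.9,degrees=True).apply(o['ft_force'])
print(o['time'],o['tool_pos'],yaw(o),'F sampler axes',f,o['qd'],R.from_quat(o['ee_rot']).as_matrix()[:,2])
p=read_camera('wrist');cv2.imwrite('pics/w6.png',p['pixels'])
X,c=cloud(p,o); B=(c[:,0]>90)&(c[:,1]<90)&(c[:,2]<80)
m=B&(X[:,2]>66)&(X[:,2]<80)&(abs(X[:,0]-580)<45)&(X[:,1]>70)&(X[:,1]<135)
q=X[m];A=np.c_[q[:,:2]-q[:,:2].mean(0),np.ones(len(q))];r=cv2.minAreaRect(q[:,:2].astype(np.float32))
print('plane',np.linalg.lstsq(A,q[:,2],rcond=None)[0],r,cv2.boxPoints(r))
p=read_camera('top'); o2=None; print('estop',[(a['point'],round(a['confidence'],2)) for a in place_of(p,'estop_top')[:1]])
X,c=cloud(p); red=(c[:,2]>110)&(c[:,1]<70)&(c[:,0]<70)&(abs(X[:,0]-456)<25)&(abs(X[:,1]-264)<25); print('estop z',np.median(X[red][:,2]) if red.any() else None,red.sum())
```

```text
25.525 [584.59592926  58.51572981  70.58867217] 94.89419583074056 F sampler axes [-13.51161073 -10.51338452   0.75782891] [-7.00367843e-06  6.56465687e-04  1.16710813e-04 -1.21734694e-03
  4.93047632e-04 -5.89637536e-04] [-0.00521499 -0.00137063 -0.99998546]
plane [-6.17110939e-03 -7.23451289e-03  7.39098785e+01] ((581.8640747070312, 93.76763153076172), (49.706199645996094, 51.097450256347656), 4.644482135772705) [[555.02386 117.22004]
 [559.1613   66.29038]
 [608.7043   70.31522]
 [604.56683 121.24488]]
estop [([258.5, 205.9], 0.54)]
estop z 83.91629648178969 37
```

View pics/w6.png

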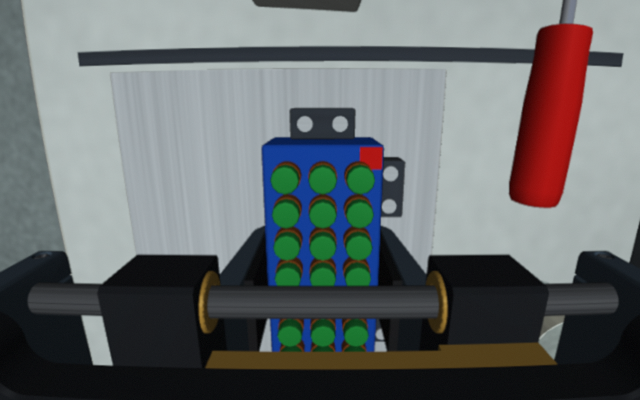

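The wrist view shows the rack against both stops, end stop at (322,123) and side stop at (391,187). The corner measures (604.6,121.2) against the nest corner at (604.2,120.6). Forces are about 13.5 N and 10.5 N, the rack is at rest, and the e-stop is in. Handing in.

```bash
python3 -c "
from h import *
print(finish_job()); o=get_obs(); print(o['time'],o['tool_pos'],o['ft_force'])"
```

```text
the job is handed in; nothing more can be done
None
the job is handed in; nothing more can be done
```

The rack is seated in the corner of the tray and the arm is still holding it pressed against both stops. I handed the job in at 25.6 s; no verdict is reported.

- **Emergency stop:** I pushed it in first until it bottomed at about 29 N. The top camera later read its head at about 84 mm; fully in should be 86 mm, so that is within calibration error.
- **Rack position:** The red corner measured about 0.7 mm from the seating corner as I measured it. The rack is within about 0.3° of square and 0.6° of level.
- **Pressing force:** The wrist reads about 13.5 N towards the side stops and 10.5 N towards the end stop. An estimated 2 N or less of that is friction on the tray. I could not read the forces on the stops directly.
- **While sliding:** The rack dragged on the tray towards the side stops, reaching about 15 N sideways and 17 N downwards. I lifted it slightly and finished in small steps, and all readings I saw stayed well under the 60 N limit.
- **Other items:** I kept clear of them and felt no unexpected contact, but I did not measure their positions again at the end.

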